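Free the bayonet probe and hold it over the clamped track bolt through the guide hole

ROBOT

A 7-joint arm with a two-finger parallel gripper is mounted at the origin on the work surface. World frame = base frame: x ahead of the robot, y to its left, z up, the work surface at z = 0. Lengths are in mm, angles in rad, forces in N, time in s.
With the tool pointing down it reaches from about 425 to 875 mm from the base axis. Payload 8.4 kg.
Tool frame: the origin (TCP) lies midway between the tips of the shut fingers; the grasp point (between the pads) lies 19 mm behind it; z points along the fingers, y is the line along which they close (so a half turn about z gives the same grasp; the last joint's range is limited). The gripper opens to 87 mm and grips with 3 to 60 N. Pads are 19 mm wide; open, the fingers measure 117 mm over their backs; the gripper's body (75 mm by 190 mm) begins 51 mm behind the grasp point.
Start: joints at [1.217, 0.333, 0.04, 1.465, -0.013, 1.343, -0.059], TCP at [163.812, -628.99, 222.546] pointing down, gripper open.
Joint ranges: [-2.58, 2.58], [-0.38, 2.09], [-1.3, 1.39], [0.25, 2.4], [-1.5, 4.64], [0.08, 2.09], [-2.65, 2.65]. Speed limits (rad/s): [2.22, 2.22, 2.79, 2.79, 3.14, 3.14, 3.14].

INTERFACE

Orientations are given as [roll, pitch, yaw] about the fixed x, y, z axes, in that order (R = Rz(yaw) Ry(pitch) Rx(roll)).
In Python, from cell import env, get_image, get_calibration, workorder, recognise gives the robot as it stands. The module is installed in compiled form; this text tells all that it offers.
- The arm moves only by the tool drive_tool, never from a script. Its arguments are lists of equal length, an entry for each row: "translation": the shift along the tool's x, y, z in mm, a list of three; "yaw": the turn about the tool's z in rad. In form: {"translation": [[dx, dy, dz], ...], "yaw": [yaw, ...]}. A call has 1 to 12 rows; each row shifts and turns the commanded pose from where the row before left it, along the tool's axes as they then stand; what a row does not reach is not made up. A row lasts 1/12 s, in which the tool goes at most 41.7 mm and 7.16 degrees, less where a joint would pass 70% of its speed; a pose out of reach is approached as far as the arm can. A call with a gripper value outside its range is refused whole. "jaw" is the opening, from 0 (shut) to 1 (fully open), set as the call begins (left out, the last holds). The fingers move at their own pace and stop on an object; "squeeze" is the grip in N (left out, the last holds). Time passes only in rows, so rows that do not move let the fingers close. It gives the time, the measured TCP pose, the force, the opening and the grip force at its end, in the units of the state.
- env.read_state(): the state, without advancing time (a new reading comes with each control period).
- get_image(name): name is "side" or "top"; returns the picture (420x560x3 uint8, red, green, blue); there is no depth.
- get_calibration(name): a dict with "K" (3x3 intrinsics, pixels), "rvec" (rotation vector, rad) and "tvec" (3), from world to camera coordinates, as OpenCV has them. Camera axes: x right, y down, z forward; pixel columns grow to the right and rows downward; lengths in mm; the calibration is good to about 2 mm. A picture is of the moment at which its call begins. get_calibration takes no time and is no camera call.
- workorder.sign_off(): hands the job in; it is judged then, once.
Trained networks look in the newest picture that a camera, given by its name, has taken for a name from the list of things; names that differ only in an ending like _2 or _b are one class to them, and where a whole thing is asked for, a point or a joint stands for the part that bears it (a point fixed in the world has none). Each returns a list of dicts, best first, with "p" (0 to 1); they miss things now and then, are a little off and sometimes report something else, mostly with a low value. They report only what shows in the picture. A call takes as long as a camera call.
- recognise(name, camera): "uv" ([column, row] in pixels, amid what is visible of it).
The state is a dict: "time": time; "q": joint angles; "qd": joint speeds; "effort": joint torques, N m; "tcp_pos": TCP position; "ee_rot": TCP orientation; "contact_force": force on the tool from outside, world axes, zero at the start; "ft_torque": the same for the moment, N m; "width": finger opening in mm; "grip_force": force on a finger pad.
Only numpy, scipy, OpenCV 4.12 (cv2) and the standard library are available. Lean on these libraries where they do the work, as an engineer would, in place of code of your own. Each camera call takes 0.05 s, during which the arm holds its last target. There are 200 camera calls.

TASK

Turn the black knurled knob of the probe most of a quarter turn anticlockwise (seen from above) to free its cross pin from the red bayonet hooks, and lift the probe straight up out of its stand. Carry it upright to the vise and lower its rod through the hole in the yellow guide plate without touching the plate or the bolt, until the tip is about 10 mm above the end of the track bolt. Finish while still holding it there, upright, centred and still, for the reading, and leave the other things on the table where they are.

Things in the scene. Friction and masses are not known exactly. Their poses are not given: they have to be found in the camera images.
- probe: Loose cordless probe, 0.16 kg, 146 mm long. Origin: centre of the orange tip; z along the rod up to the knob; x along the brass cross pin and the white line on the knob. From the tip: rod 10 mm thick to 88 mm; flange 26 mm wide with the pin (44 x 6 x 6 mm) at 88 to 94; neck to 108; knob 32 mm wide to 146. At the start it hangs upright in the stand by flange and pin, tip 12 mm above the table.
- knob_grip (a point): Middle of the probe's round black knurled knob, on the axis, 128 mm above the tip; to be gripped from above, at any yaw. It turns in the stand with next to no resistance.
- stand: Fixed bayonet stand, 100 mm square, z up, origin under its centre on the table. Top plate 100 mm high with an 18 mm hole for the rod. Red hooks (tops 112 mm high) at its +x and -x edges hold the pin down while the probe's x axis is near the stand's (start: within 0.1 rad). Turned anticlockwise from above the pin is free from 0.95 rad to a stop at 1.65 rad and lifts straight out.
- vise: Fixed blue bench vise, z up, origin on the table under the axis of the 24 mm track bolt it clamps upright. It reaches 110 mm to -x (knurled clamp knob), 75 mm to +x, 45 mm to each side. A column 60 mm to +x of the bolt (cap 148 mm high) carries the level yellow guide plate, 106 x 56 x 12 mm, underside 130 mm high, with a 26 mm hole over the bolt.
- guide_hole (a point): Centre of the mouth of the guide hole, at the plate's top, 142 mm above the table.
- bolt_end (a point): Centre of the track bolt's upper end, 100 mm above the table, right below the guide hole (30 mm below the plate's underside).
- nut: Bystander: loose rusty square nut, 38 x 38 x 22 mm, origin at the centre of its underside.
- spacer: Bystander: loose white nylon spacer ring, 40 mm in diameter, 25 mm high, origin at the centre of its underside.
- thread_file: Bystander: loose steel thread file lying along its x axis, 200 mm long, 16 mm wide, 11 mm high, origin at the underside, 110 mm from its handle end.
- length_gauge: Bystander: loose yellow bolt length gauge lying flat along its y axis, 170 x 45 x 8 mm, origin near the middle of its underside.
- spare_bolt: Bystander: loose rusty track bolt standing on its 36 mm square head, 106 mm high, origin at the centre of its underside.
- oil_can: Bystander: loose green can, 56 mm in diameter, 110 mm high, origin at the centre of its underside.

How it is judged (in metres and radians):
On the way, in this order (a step that is already met when the one before it is completed fails the run):
1. the knob is turned free of the hooks (cross pin at least 0.7 rad from the stand's x axis) (angle between the x axis of probe and the x axis of stand, either way round above 0.7 rad), for 0.05 s.
2. the probe is lifted out of its stand (tip above the stand's top plate) (z of probe in the frame of stand above 0.105 m), for 0.1 s.
At the end, for the whole second after the job is handed in: The gripper still holds the probe, its rod through the guide hole: tip within 4 mm sideways of the bolt's axis and 4 to 16 mm above its end, tilted less than 0.09 rad, still (under 0.02 m/s) and touching neither guide plate, vise nor bolt (horizontal distance between probe and bolt_end below 0.004 m and z of probe in the frame of bolt_end between 0.004 and 0.016 m and angle between probe's own z axis and vertical below 0.09 rad and linear speed of probe below 0.02 m/s and contact force between the fingers and probe above 1 N and contact force between probe and vise below 0.3 N); the arm keeps its last pose, push and grip.
It fails at once if the probe touches the guide plate, the bolt or the vise (over 0.5 N) (contact force between probe and vise above 0.5 N).
It fails at once if another thing on the table is moved by more than 20 mm (distance of any of nut, spacer, thread_file, length_gauge, spare_bolt, oil_can from where it was at the start of the episode above 0.02 m).
It also fails if it takes over 54 s, if anything falls off the work surface, if the arm or the gripper's body presses on something with over 40 N, if the wrist force passes 120 N, or if a joint passes its speed limit or range.

## Working session

There is one attempt and no reset: what is moved stays moved. The work goes in short steps, Python scripts to look and compute and a tool call to move; the robot and the scene stay as the last step left them, time stands still between calls to the robot, and variables do not carry over. Pictures are saved under pics/ and viewed, at most 10 in all, crops included, and the job is handed in when it is done.

Besides the shell and the picture viewer there is one more tool, called after "Request:" in YAML: its name, and indented under it one key for each argument. drive_tool: Moves the arm, as the interface text tells. Its arguments: {"type":"object","properties":{"translation":{"type":"array","items":{"type":"array","items":{"type":"number"}}},"yaw":{"type":"array","items":{"type":"number"}},"jaw":{"type":"number"},"squeeze":{"type":"number"}},"required":["translation","yaw"]}

```bash
mkdir -p pics
cat > h.py <<'E'
import numpy as np, cv2
from cell import env, get_image, get_calibration, workorder, recognise
def snap(c,f):
    im=get_image(c); cv2.imwrite('pics/'+f,im[:,:,::-1]); return im
def proj(c,P):
    k=get_calibration(c); return cv2.projectPoints(np.float64(P).reshape(-1,1,3),np.float64(k['rvec']),np.float64(k['tvec']),np.float64(k['K']),None)[0].reshape(-1,2)
def ray(c,uv):
    k=get_calibration(c); R=cv2.Rodrigues(np.float64(k['rvec']))[0]
    o=-R.T@np.ravel(k['tvec']); d=R.T@np.linalg.inv(np.float64(k['K']))@np.array([uv[0],uv[1],1.]); return o,d/np.linalg.norm(d)
def atz(c,uv,z):
    o,d=ray(c,uv); return o+d*(z-o[2])/d[2]
E
python3 - <<'E'
from h import *
s=env.read_state(); print({k:np.round(s[k],3) for k in ('time','tcp_pos','ee_rot','width')})
for c in ('top','side'):
    snap(c,c+'0.png'); print(c,np.round(ray(c,(280,210)),2))
    for n in ('probe','knob_grip','stand','vise','guide_hole','bolt_end','spare_bolt','oil_can','nut','spacer','thread_file','length_gauge'):
        print(n,[(np.round(r['uv'],1).tolist(),round(r['p'],2)) for r in recognise(n,c)][:2])
E
```

```text
{'time': np.float64(0.0), 'tcp_pos': array([ 163.716, -628.574,  221.675]), 'ee_rot': array([-3.14 ,  0.   ,  0.255]), 'width': np.float64(87.123)}
top [[ 5.5154e+02  3.6600e+00  8.2180e+02]
 [ 4.0000e-02 -1.0000e-02 -1.0000e+00]]
probe [([132.8, 250.5], 0.8)]
knob_grip [([277.0, 110.4], 0.22)]
stand [([157.7, 247.3], 0.76)]
vise [([400.0, 242.9], 0.6)]
guide_hole [([403.0, 242.4], 0.74)]
bolt_end [([400.6, 241.8], 0.75)]
spare_bolt [([359.6, 118.2], 0.59)]
oil_can [([274.7, 109.2], 0.74)]
nut [([244.6, 319.6], 0.62)]
spacer [([308.8, 317.1], 0.68)]
thread_file [([275.9, 218.3], 0.72)]
length_gauge [([184.1, 129.2], 0.67)]
side [[ 4.4761e+02  7.9116e+02  5.4877e+02]
 [ 1.7000e-01 -8.6000e-01 -4.7000e-01]]
probe [([314.9, 296.4], 0.66)]
knob_grip [([313.4, 296.0], 0.82)]
stand [([306.2, 361.7], 0.73), ([343.5, 197.5], 0.73)]
vise [([341.3, 195.3], 0.94)]
guide_hole [([344.0, 197.1], 0.71)]
bolt_end [([343.0, 195.2], 0.88)]
spare_bolt [([314.5, 361.4], 0.63), ([223.7, 200.6], 0.57)]
oil_can [([189.9, 228.6], 0.86), ([343.0, 196.8], 0.67)]
nut [([408.7, 298.9], 0.9)]
spacer [([408.1, 258.7], 0.75)]
thread_file [([290.1, 265.8], 0.57)]
length_gauge [([163.3, 326.6], 0.91)]
```

View pics/top0.png

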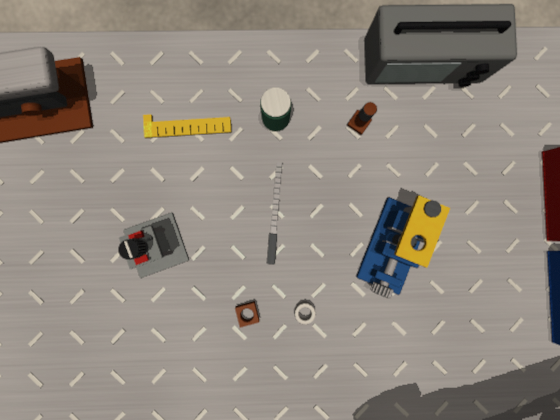

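View pics/side0.png

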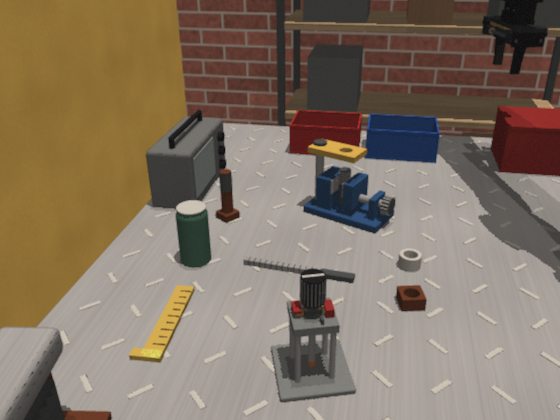

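Top: knob at about (132,249) in the stand, guide plate hole at about (419,243), and the network's guide_hole is offset. Side: knob (313,290), plate hole (346,150). I'll zoom in.

Run:
```python
from h import *
t=cv2.imread('pics/top0.png'); s=cv2.imread('pics/side0.png')
def c(im,x,y,w=80,h=60): return cv2.resize(im[y:y+h,x:x+w],(400,300),interpolation=cv2.INTER_CUBIC)
cv2.imwrite('pics/z.png',np.vstack([np.hstack([c(t,112,212),c(t,380,200)]),np.hstack([c(s,273,262),c(s,300,130)])]))
```

```text
(no output)
```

View pics/z.png

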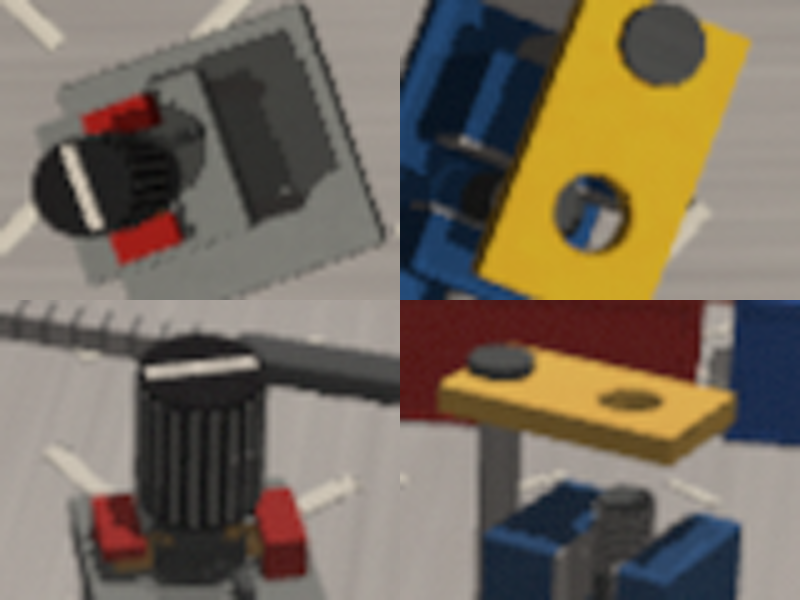

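```bash
cat >> h.py <<'E'
def tri(uvt,uvs):
    (o,d),(p,e)=ray('top',uvt),ray('side',uvs)
    a,b=np.linalg.lstsq(np.c_[d,-e],p-o,rcond=None)[0]
    return (o+a*d+p+b*e)/2, np.linalg.norm(o+a*d-p-b*e)
def hole(im,near):
    hsv=cv2.cvtColor(im,cv2.COLOR_RGB2HSV); m=cv2.inRange(hsv,(15,110,60),(35,255,255))
    cs,h=cv2.findContours(m,cv2.RETR_CCOMP,cv2.CHAIN_APPROX_NONE)
    return [cv2.fitEllipse(c) for c,k in zip(cs,h[0]) if k[3]>=0 and len(c)>12 and np.hypot(*(c.mean((0,1))-near))<15]
E
python3 - <<'E'
from h import *
t=cv2.imread('pics/top0.png')[:,:,::-1].copy(); s=cv2.imread('pics/side0.png')[:,:,::-1].copy()
print(hole(t,(418,242)),hole(s,(346,150)))
kt,ks=(128.0,249.0),(312.8,276.3); ht,hs=(418.2,242.2),(345.8,149.6)
for a,b,z in((kt,ks,158),(ht,hs,142)):
    print(tri(a,b),atz('top',a,z),atz('side',b,z))
f=lambda x,y:(x/5+112-.4,y/5+212-.4)
def ang(a,b,z):
    d=atz('top',b,z)-atz('top',a,z); return np.arctan2(d[1],d[0])
print('line',ang(f(98,228),f(65,148),158),'hooks',ang(f(147,240),f(120,112),112))
print('stand edge',ang(f(385,240),f(303,5),0))
print(proj('side',[[atz('top',kt,158)],[atz('top',ht,142)]]))
E
```

```text
[((417.2994689941406, 242.34771728515625), (14.337989807128906, 16.030595779418945), 167.90357971191406)] []
(array([519.8074697 , 237.61443077, 157.71036862]), np.float64(1.8205248446956488)) [520.7236902  237.62885822 158.        ] [518.8520607  237.90665804 158.        ]
(array([ 519.04054491, -228.74818764,  142.56810126]), np.float64(2.4769302259182675)) [ 520.24722215 -228.78470657  142.        ] [ 517.92757872 -230.54747024  142.        ]
line 0.38396229203180215 hooks 0.2022774313724304
stand edge 0.32431735803736206
[[311.33584943 276.01969673]
 [344.56335378 149.85018852]]
```

Request:
drive_tool:
  translation:
    - [33,-15,0]
    - [33,-15,0]
    - [33,-15,0]
    - [33,-15,0]
    - [33,-15,0]
    - [33,-15,0]
    - [33,-15,0]
    - [33,-15,0]
    - [33,-15,0]
    - [33,-15,0]
  yaw: [0,0,0,0,0,0,0,0,0,0]
  jaw: 1

```text
time: 2.13
tcp_pos: [446.5, -399.4, 222.8]
ee_rot: [3.141, -0.0, 0.255]
contact_force: [-0.3, -0.5, 0.0]
width: 87.0
grip_force: 0.0
```

Request:
drive_tool:
  translation:
    - [15,-36,0]
    - [15,-36,0]
    - [15,-36,0]
    - [15,-36,0]
    - [15,-36,0]
    - [15,-36,0]
    - [15,-36,0]
    - [15,-36,0]
    - [15,-36,0]
    - [15,-36,0]
    - [15,-36,0]
    - [15,-36,0]
  yaw: [0,0,0,0,0,0,0,0,0,0,0,0]

```text
time: 3.13
tcp_pos: [510.6, 64.6, 223.0]
ee_rot: [3.141, -0.001, 0.255]
contact_force: [-0.5, -0.4, -0.2]
width: 86.8
grip_force: 0.0
```

Request:
drive_tool:
  translation:
    - [10,-33,0]
    - [10,-33,0]
    - [10,-33,0]
    - [10,-33,0]
    - [12.6,-33.2,0]
    - [0,0,0]
    - [0,0,0]
    - [0,0,0]
  yaw: [0,0,0,0,0,0,0,0]

```text
time: 3.8
tcp_pos: [520.0, 235.5, 222.4]
ee_rot: [3.141, 0.0, 0.255]
contact_force: [0.9, -0.4, 0.6]
width: 86.8
grip_force: 0.0
```

Run:
```python
from h import *
print(env.read_state()['q'].round(2) if hasattr(env.read_state()['q'],'round') else env.read_state()['q'], env.read_state()['tcp_pos'])
t=snap('top','t1.png'); s=snap('side','s1.png')
p=env.read_state()['tcp_pos']; print(proj('top',[p]),proj('side',[p]))
def c(im,x,y,w=160,h=120): return cv2.resize(im[y:y+h,x:x+w],(400,300),interpolation=cv2.INTER_CUBIC)[:,:,::-1]
cv2.imwrite('pics/z1.png',np.hstack([c(t,60,190),c(s,233,190)]))
```

```text
[ 0.07  0.24 -0.67  1.63  0.15  1.32 -1.94] [519.97743233 235.54225371 222.38628004]
[[114.13293909 251.71777176]] [[312.91715057 229.75064881]]
```

View pics/z1.png

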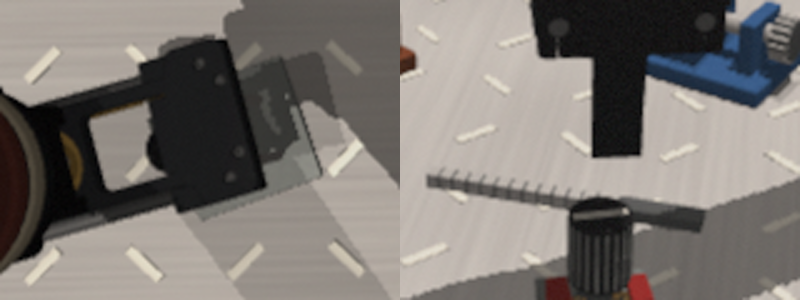

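Request:
drive_tool:
  translation:
    - [0.5,-2,0]
    - [0,0,25]
    - [0,0,25]
    - [0,0,20]
    - [0,0,20]
    - [0,0,11]
    - [0,0,0]
    - [0,0,0]
  yaw: [0,0,0,0,0,0,0,0]

```text
time: 4.57
tcp_pos: [520.1, 237.6, 121.9]
ee_rot: [-3.142, 0.0, 0.254]
contact_force: [-0.3, 0.5, 0.0]
width: 87.0
grip_force: 0.0
```

Request:
drive_tool:
  translation:
    - [0,0,0]
    - [0,0,0]
    - [0,0,0]
    - [0,0,0]
    - [0,0,0]
    - [0,0,0]
    - [0,0,0]
    - [0,0,0]
    - [0,0,0]
    - [0,0,0]
  yaw: [0,0,0,0,0,0,0,0,0,0]
  jaw: 0
  squeeze: 25

```text
time: 5.4
tcp_pos: [519.9, 237.9, 121.6]
ee_rot: [-3.142, 0.0, 0.255]
contact_force: [-1.2, -0.8, 0.4]
width: 31.1
grip_force: 25.0
```

Request:
drive_tool:
  translation:
    - [0,0,0]
    - [0,0,0]
    - [0,0,0]
    - [0,0,0]
    - [0,0,0]
    - [0,0,0]
    - [0,0,0]
    - [0,0,0]
    - [0,0,0]
    - [0,0,0]
    - [0,0,0]
    - [0,0,0]
  yaw: [-0.1,-0.11,-0.11,-0.11,-0.11,-0.11,-0.11,-0.11,-0.11,-0.11,-0.11,-0.1]

```text
time: 6.4
tcp_pos: [519.8, 238.0, 121.6]
ee_rot: [-3.141, -0.0, 1.56]
contact_force: [-0.3, 0.3, 0.2]
width: 31.5
grip_force: 25.0
```

Request:
drive_tool:
  translation:
    - [0,0,0]
    - [0,0,0]
    - [0,0,-2]
    - [0,0,-3]
  yaw: [0,0,0,0]

```text
time: 6.73
tcp_pos: [519.7, 237.7, 126.3]
ee_rot: [-3.141, 0.0, 1.552]
contact_force: [-0.4, -0.3, -1.5]
width: 31.5
grip_force: 25.0
```

Request:
drive_tool:
  translation:
    - [0,0,-8]
    - [0,0,-12]
    - [0,0,-16]
    - [0,0,-18]
    - [0,0,-18]
    - [0,0,-18]
    - [0,0,-18]
    - [0,0,-18]
    - [0,0,-18]
    - [0,0,-14]
    - [0,0,-10]
    - [0,0,-6]
  yaw: [0,0,0,0,0,0,0,0,0,0,0,0]

```text
time: 7.73
tcp_pos: [520.1, 238.3, 302.7]
ee_rot: [3.14, -0.001, 1.555]
contact_force: [-0.3, -0.0, -2.1]
width: 31.1
grip_force: 25.0
```

Run:
```python
from h import *
t=snap('top','t2.png'); s=snap('side','s2.png')
p=env.read_state()['tcp_pos']; print(p,env.read_state()['width']); print(proj('side',[p,p-[0,0,109.6]]),proj('top',[p-[0,0,109.6]]))
def c(im,x,y,w=160,h=120): return cv2.resize(im[y:y+h,x:x+w],(400,300),interpolation=cv2.INTER_CUBIC)[:,:,::-1]
cv2.imwrite('pics/z2.png',cv2.resize(s[190:310,233:393],(800,600),interpolation=cv2.INTER_CUBIC)[:,:,::-1])
```

```text
[520.1551695  238.26107194 301.73082297] 31.51557891263243
[[313.81153432 170.12971113]
 [312.17684216 253.06824121]] [[119.45043422 250.64287672]]
```

View pics/z2.png

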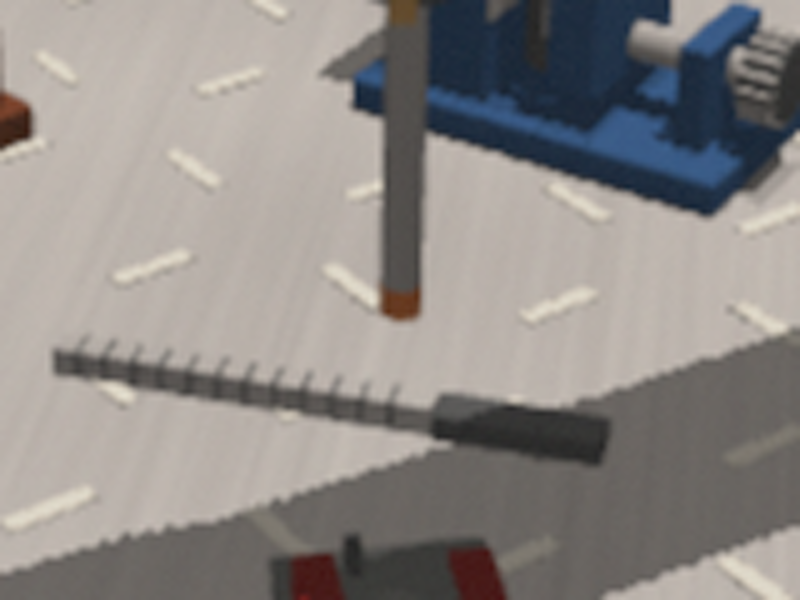

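Side: tip at (312.6,252.0) against predicted (312.2,253.1), so the probe is upright and centred under the TCP. I'm carrying it over now.

Request:
drive_tool:
  translation:
    - [-8,0,0]
    - [-16,0.3,0]
    - [-24,0.4,0]
    - [-28,0.4,0]
    - [-28,0.4,0]
    - [-28,0.4,0]
    - [-28,0.4,0]
    - [-28,0.4,0]
    - [-28,0.4,0]
    - [-28,0.4,0]
    - [-28,0.4,0]
    - [-28,0.4,0]
  yaw: [0,0,0,0,0,0,0,0,0,0,0,0]

```text
time: 8.83
tcp_pos: [518.4, -64.1, 299.6]
ee_rot: [-3.14, -0.0, 1.554]
contact_force: [1.0, -0.2, -1.9]
width: 31.4
grip_force: 25.0
```

Request:
drive_tool:
  translation:
    - [-28,0.4,0]
    - [-28,0.4,0]
    - [-28,0.4,0]
    - [-28,0.4,0]
    - [-24,0.4,0]
    - [-16,0,0]
    - [-10,0,0]
    - [-6,0,0]
    - [0,0,0]
    - [0,0,0]
  yaw: [0,0,0,0,0,0,0,0,0,0]

```text
time: 9.67
tcp_pos: [518.9, -228.8, 300.5]
ee_rot: [-3.142, -0.001, 1.556]
contact_force: [-0.4, -0.2, -1.8]
width: 31.3
grip_force: 25.0
```

Run:
```python
from h import *
t=snap('top','t3.png'); s=snap('side','s3.png')
p=np.array(env.read_state()['tcp_pos']); print(p,env.read_state()['width'],env.read_state()['ee_rot']); print(proj('side',[p-[0,0,109.6]]),proj('top',[p-[0,0,109.6]]))
def c(im,x,y,w=80,h=120): return cv2.resize(im[y:y+h,x:x+w],(400,600),interpolation=cv2.INTER_CUBIC)[:,:,::-1]
cv2.imwrite('pics/z3.png',np.hstack([c(t,400,180),c(s,305,70)]))
```

```text
[ 519.10895441 -228.41643306  300.77730968] 31.385441122939472 [ 3.14126137e+00 -2.96487302e-04  1.55702823e+00]
[[346.23580712 126.53077783]] [[428.99675642 244.19592899]]
```

View pics/z3.png

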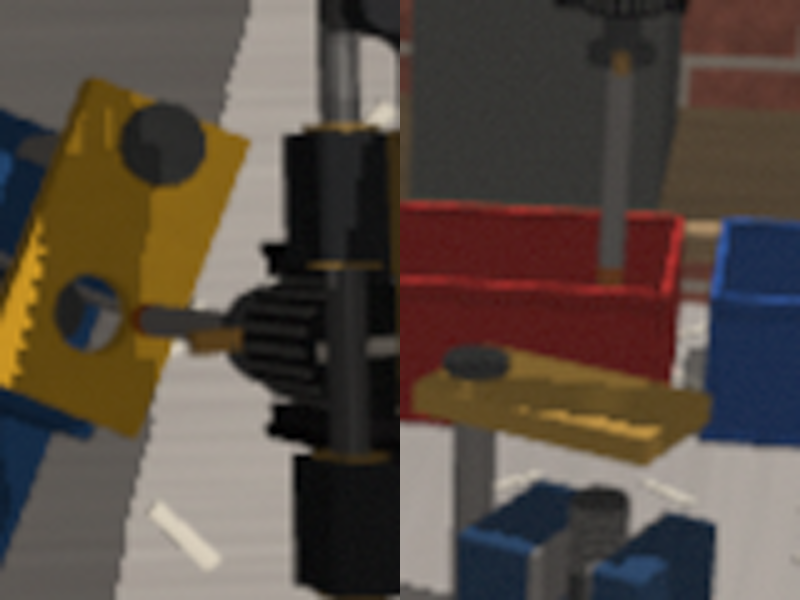

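Request:
drive_tool:
  translation:
    - [-0.5,0,8]
    - [0,0,12]
    - [0,0,10]
    - [0,0,6]
    - [0,0,0]
    - [0,0,0]
    - [0,0,0]
  yaw: [0,0,0,0,0,0,0]

```text
time: 10.35
tcp_pos: [518.9, -230.6, 264.8]
ee_rot: [3.141, 0.0, 1.555]
contact_force: [0.3, -0.5, -2.6]
width: 31.6
grip_force: 25.0
```

Run:
```python
from h import *
t=snap('top','t4.png'); s=snap('side','s4.png')
p=np.array(env.read_state()['tcp_pos']); print(p,env.read_state()['width'],env.read_state()['ee_rot']); print(proj('side',[p-[0,0,109.6]]),proj('top',[p-[0,0,109.6]]))
def c(im,x,y,w=50,h=75): return cv2.resize(im[y:y+h,x:x+w],(400,600),interpolation=cv2.INTER_CUBIC)[:,:,::-1]
cv2.imwrite('pics/z4.png',np.hstack([c(t,400,205),c(s,320,110)]))
```

```text
[ 518.97630525 -230.69135142  265.04212579] 31.562708053112296 [3.14087036e+00 2.44002923e-04 1.55469985e+00]
[[345.5841755 143.244664 ]] [[422.25377014 243.28661542]]
```

View pics/z4.png

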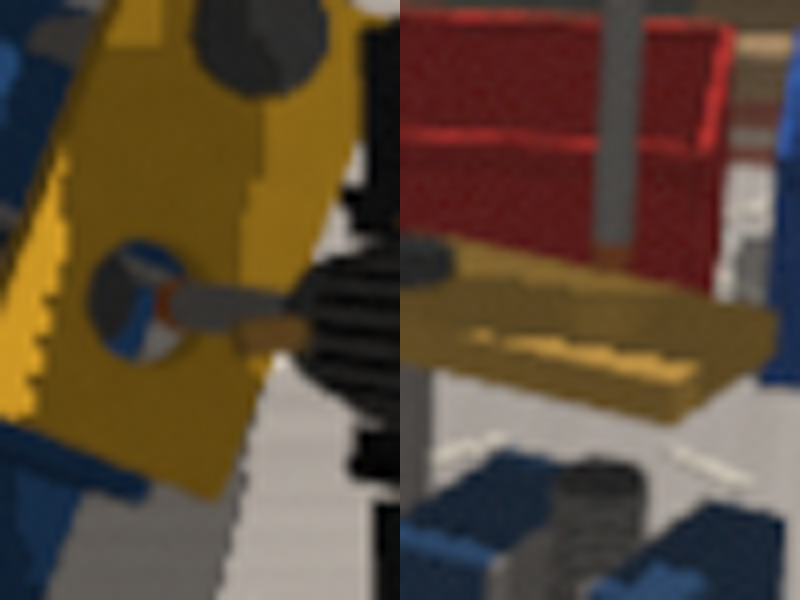

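Run:
```python
from h import *
for z in (155.4,156.5): print(atz('top',(421.8,242.6),z)-atz('top',(418.2,242.2),142), atz('side',(346.2,142.7),z)-atz('side',(345.8,149.6),142))
print(tri((421.8,242.6),(346.2,142.7)),env.read_state()['tcp_pos'])
# bolt end in side: tile centre of top ellipse
print(atz('side',((600-400)/8+320-.44,475/8+110-.44),100))
```

```text
[-0.15611222 -1.22818421 13.4       ] [ 0.10699864 -3.46401225 13.4       ]
[-0.10420296 -0.842463   14.5       ] [-0.08993869 -0.59727605 14.5       ]
(array([ 518.95040304, -229.63078067,  156.93488901]), np.float64(2.4371531910198816)) [ 518.97630525 -230.69135142  265.04212579]
[ 518.49862921 -229.87191556  100.        ]
```

Request:
drive_tool:
  translation:
    - [0.8,0,0]
    - [0,0,4]
    - [0,0,6]
    - [0,0,6]
    - [0,0,6]
    - [0,0,6]
    - [0,0,6]
    - [0,0,5]
    - [0,0,4]
    - [0,0,2]
    - [0,0,0]
    - [0,0,0]
  yaw: [0,0,0,0,0,0,0,0,0,0,0,0]

```text
time: 11.45
tcp_pos: [518.8, -229.8, 219.7]
ee_rot: [3.141, -0.0, 1.555]
contact_force: [0.0, -0.9, -1.6]
width: 31.8
grip_force: 25.0
```

Run:
```python
from h import *
t=snap('top','t5.png'); s=snap('side','s5.png')
for i in range(4):
    x=env.read_state(); print(np.round(x['tcp_pos'],2),np.round(x['ee_rot'],4),np.round(x['contact_force'],1)); get_image('side')
p=np.array(x['tcp_pos']); print(proj('side',[p-[0,0,109.2],[518.9,-229.3,100]]))
def c(im,x,y,w=50,h=75): return cv2.resize(im[y:y+h,x:x+w],(400,600),interpolation=cv2.INTER_CUBIC)[:,:,::-1]
cv2.imwrite('pics/z5.png',np.hstack([c(t,395,205),c(s,320,115)]))
```

```text
[ 518.93 -229.85  219.9 ] [3.1411e+00 2.0000e-04 1.5548e+00] [ 0.2 -0.9 -1.8]
[ 518.92 -229.85  219.92] [3.1411e+00 2.0000e-04 1.5548e+00] [-0.2  0.2 -2.1]
[ 518.89 -229.83  219.87] [3.1411e+00 1.0000e-04 1.5548e+00] [ 0.7 -0.3 -1.2]
[ 518.86 -229.87  219.85] [3.1412e+00 2.0000e-04 1.5547e+00] [ 1.1  0.1 -2.4]
[[344.61231634 164.11093673]
 [344.33793994 169.03318823]]
```

View pics/z5.png

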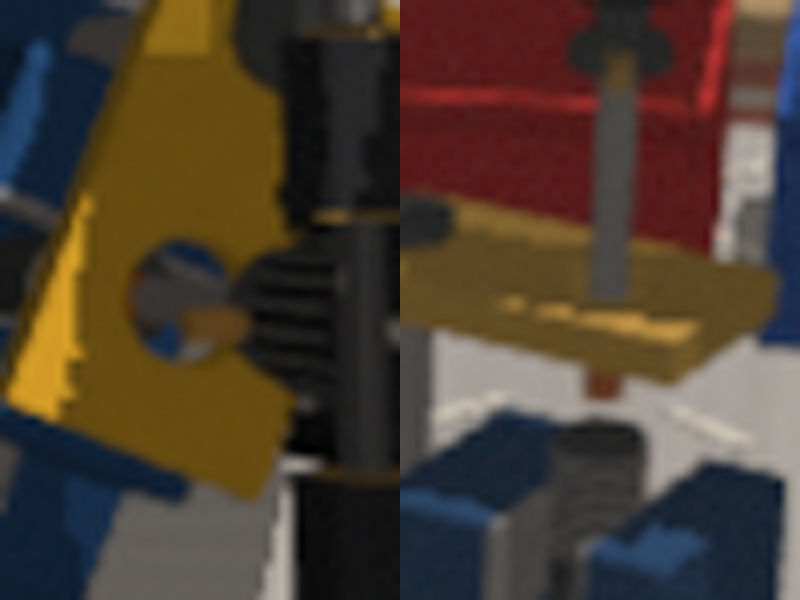

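```bash
python3 -c "
from h import *
print(workorder.sign_off())"
```

```text
the job is handed in; nothing more can be done
None
```

I turned the probe free, lifted it out and lowered it through the guide hole, then handed the job in with the gripper still holding it. The last pictures show its tip about 11 mm above the bolt end, within about 1 mm of centre and upright, with no contact seen. The sign-off gave no verdict.

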